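# Stand up the tall ball-head stand on the electronics repair bench

### The arm

A 6-joint arm with a two-finger parallel gripper is mounted at the origin on the work surface. World frame = base frame: x ahead of the robot, y to its left, z up, the work surface at z = 0. Lengths are in m, angles in rad, forces in N, time in s.
With the tool pointing down it reaches from about 0.35 to 0.775 m from the base axis. Payload 5.5 kg.
Tool frame: the origin (TCP) lies between the finger pads; the fingertips stand 22 mm ahead of it and the grasp point (between the pads) lies 3 mm ahead of it (env.finger_overhang is the distance from the TCP to the fingertips, in m); y points along the fingers, x is the direction in which the jaws open and shut, and the axes are right-handed (so a half turn about y gives the same grasp; the last joint's range is limited). The gripper opens to 85 mm and grips with 20 to 120 N. Pads are 22 mm wide; open, the fingers measure 114 mm over their backs; the gripper's body (76 mm by 85 mm) begins 54 mm behind the grasp point. The pads swing forward as they close: fully open they stand 13 mm farther back than shut.
Start: joints at [1.028, 0.313, 0.046, 1.304, 0, 1.431], TCP at [0.225, 0.529, 0.253] pointing down, gripper open.
Joint ranges: [-2.76, 2.76], [-0.86, 1.69], [-1.03, 1.26], [-2.2, 2.34], [-1.47, 1.5], [-3.14, 3.14]. Speed limits (rad/s): [2.57, 2.57, 3.14, 3.14, 3.14, 3.14].

### API

Orientations are given as a unit quaternion [w, x, y, z].
In Python, from workcell import monitor, cams, job, env gives the robot as it stands.
- The arm moves only by the tool drive_tool, never from a script. Its argument "plan" is text: rows parted by semicolons, each of 7 numbers parted by spaces: the opening, from -1 (shut) to 1 (fully open), then the shift along the tool's x, y, z in mm, then the turn, a rotation vector about the tool's x, y, z in degrees. In form: gripper x y z rx ry rz; .... A call has 1 to 8 rows; each row shifts and turns the pose as measured when the row begins, along the tool's axes as they then stand; what a row does not reach is not made up. A row lasts 1/8 s, in which the tool goes at most 62.5 mm and 10.7 degrees, less where a joint would pass 70% of its speed; a pose out of reach is approached as far as the arm can. A call is refused whole if a number of a shift passes 62.5 or a number of a turn 10.7, either way. A call with a gripper value outside its range is refused whole. The fingers move at their own pace and stop on an object; "grip_force" is the grip in N (left out, the last holds). Time passes only in rows, so rows that do not move let the fingers close. It gives the time, the measured TCP pose, the force and the opening at its end, in the units of the state.
- monitor.get_state(): the state, without advancing time (a new reading comes with each control period).
- cams.read_camera(name): name is "scene" or "top" or "wrist"; returns (picture, depth): 400x640x3 uint8, red, green, blue; 400x640 float32, m along the optical axis (not along the pixel's ray), 0 where there is no reading.
- cams.calibration(name): a dict with "fx", "fy", "cx", "cy" (pixels), "R" (3x3) and "t" (3): a world point X has camera coordinates R X + t. Camera axes: x right, y down, z forward; pixel columns grow to the right and rows downward; lengths in m; the calibration is good to about 2 mm. A picture is of the moment at which its call begins: read the wrist's pose just before it. calibration takes no time and is no camera call; for the wrist camera it gives the pose at the moment of the call.
- job.hand_in(): hands the job in, once; it reports no verdict.
The state is a dict: "clock": time; "joint_pos": joint angles; "qvel": joint speeds; "tau": joint torques, N m; "tcp_pos": TCP position; "orientation": TCP orientation; "wrist_force": force on the tool from outside, world axes, zero at the start; "ft_torque": the same for the moment, N m; "finger_gap": finger opening in m.
Only numpy, scipy, OpenCV 4.12 (cv2) and the standard library are available. Lean on these libraries where they do the work, as an engineer would, in place of code of your own. Each camera call takes 0.05 s, during which the arm holds its last target.

### The job

Two ball-head stands for the bench magnifier have fallen over. Stand the taller one upright where it lies: take it by its ball and tip it up over the edge of its foot, with the foot staying on the bench and not sliding away, then let go. Leave the shorter stand lying as it is.

Things in the scene. Friction and masses are not known exactly. Their poses are not given: they have to be found in the camera images.
- tall_stand: The taller of two lying stands: square steel foot 60 x 60 x 12 mm, 12 mm rod from its middle, black 38 mm rubber ball at the rod's end; 209 mm long, about 0.53 kg, mostly foot. Origin at the centre of the foot's underside (about 31 mm up as it lies), z along the rod to the ball. It lies on the foot's side that its x axis points to (x down) and on the ball, rod sloping 3.5 degrees down to the ball.
- tall_stand_ball (a point): Centre of the tall stand's ball, 190 mm from the foot's underside along the rod; 19 mm above the bench as it lies. The ball turns easily between two fingers.
- tall_stand_edge (a point): Edge to tip it over: middle of the underside's lowest edge as it lies, under 1 mm above the bench, 30 mm from the underside's centre along x. Upright, this edge is the side of the foot that faces where the ball lay, so the ball then stands 190 mm up and 30 mm beyond the edge, on the foot's side.
- short_stand: The shorter lying stand, to be left alone: same foot, rod and ball, but the ball's centre is only 130 mm from the underside (149 mm long overall). Origin and axes as for the tall stand.

How it is judged:
By the outcome, as a careful person would: the job done as asked, in the order asked, and still so for the second after the job is handed in, with the robot touching nothing.
It also fails if it takes over 43 s, if anything falls off the work surface, if the arm or the gripper's body presses on something with over 40 N, if the wrist force passes 120 N, or if a joint passes its speed limit or range.

## Working session

There is one attempt and no reset: what is moved stays moved. The work goes in short steps, Python scripts to look and compute and a tool call to move; the robot and the scene stay as the last step left them, time stands still between calls to the robot, and variables do not carry over. Pictures are saved under pics/ and viewed, and the job is handed in when it is done.

Besides the shell and the picture viewer there is one more tool, called as name(argument=value, ...) on one line, values as JSON. drive_tool: Moves the arm, as the interface text tells. Its arguments: {"type":"object","properties":{"plan":{"type":"string"},"grip_force":{"type":"number"}},"required":["plan"]}

```bash
mkdir -p pics; ls
python3 - <<'E'
from workcell import monitor,cams,job,env
import cv2,numpy as np
print(monitor.get_state()); print(env.finger_overhang)
for n in ["top","scene"]:
    p,d=cams.read_camera(n); cv2.imwrite(f"pics/{n}0.png",p[:,:,::-1]); np.savez(f"{n}0.npz",p=p,d=d,**cams.calibration(n)); print(n,cams.calibration(n))
E
```

```text
pics
{'clock': 0.0, 'joint_pos': array([1.02839099e+00, 3.14020577e-01, 4.49503861e-02, 1.30357967e+00,
       7.37637768e-07, 1.43116375e+00]), 'qvel': array([-3.79827593e-04,  1.59518888e-03,  2.35701146e-05, -8.14737982e-04,
        1.89447433e-04, -4.48173753e-04]), 'tau': array([ 9.47625995e-04, -4.80621707e+01,  2.98536658e+01,  1.91042660e-02,
        2.00879335e-04,  3.95251192e-06]), 'tcp_pos': array([0.22516102, 0.52856459, 0.25238565]), 'orientation': array([-0.58962731,  0.59019028,  0.3892892 , -0.39047278]), 'wrist_force': array([-0.04896188,  0.21234567, -0.21176027]), 'ft_torque': array([-0.02379612,  0.04213599,  0.02399146]), 'finger_gap': 0.08537711571416448}
0.022
top {'fx': 489.94525354406653, 'fy': 489.94525354406653, 'cx': 320.3680632091113, 'cy': 207.56872600261468, 'R': array([[-0.00883101, -0.99972761,  0.0216036 ],
       [-0.99688057,  0.00710727, -0.07860423],
       [ 0.07842928, -0.02223036, -0.99667179]]), 't': array([-0.03882341,  0.55555899,  1.09151322])}
scene {'fx': 497.7368414626865, 'fy': 497.7368414626865, 'cx': 311.7222026826213, 'cy': 200.14285935582328, 'R': array([[ 0.61266393,  0.79034057, -0.00216702],
       [ 0.63875544, -0.49676768, -0.5875486 ],
       [-0.46544   ,  0.35858563, -0.80918598]]), 't': array([-0.32105174, -0.32491988,  1.37538515])}
```

View pics/top0.png

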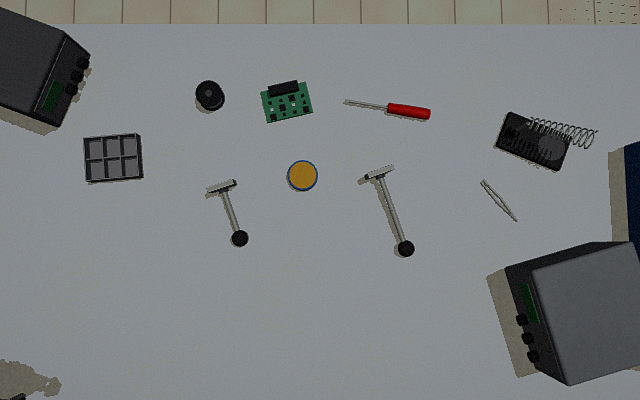

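View pics/scene0.png

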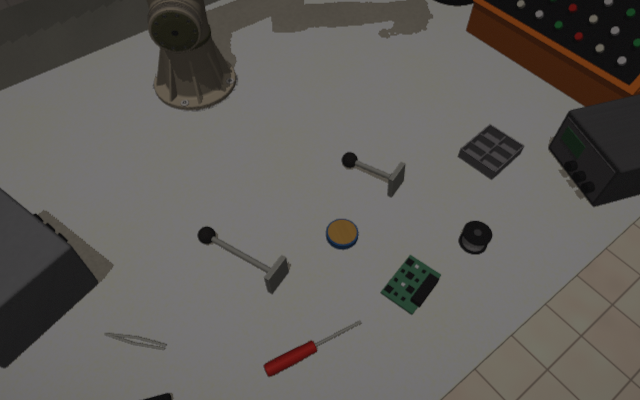

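Run:
```python
from scipy.spatial.transform import Rotation as R
print(R.from_quat([.59019,.38929,-.39047,-.58963]).as_matrix().round(3))
```

```text
[[ 0.392 -0.001 -0.92 ]
 [ 0.92  -0.002  0.392]
 [-0.002 -1.     0.   ]]
```

The top view shows the tall stand with its ball at about (405,249) and foot at about (379,173). The short one has its ball at (240,238). In the scene view the tall ball is at (207,235) and its foot at (277,273).

```bash
cat > h.py <<'E'
import numpy as np,cv2
def ray(c,u,v):
    R=c["R"];C=-R.T@c["t"];d=R.T@np.array([(u-c["cx"])/c["fx"],(v-c["cy"])/c["fy"],1]);return C,d
def onz(c,u,v,z):
    C,d=ray(c,u,v);return C+d*(z-C[2])/d[2]
def tri(a,b):
    (C1,d1),(C2,d2)=a,b
    s=np.linalg.lstsq(np.c_[d1,-d2],C2-C1,rcond=None)[0]
    p,q=C1+d1*s[0],C2+d2*s[1];return (p+q)/2,np.linalg.norm(p-q)
def ball(p,u,v,w=16,th=60):
    g=cv2.cvtColor(p,cv2.COLOR_RGB2GRAY);m=np.zeros_like(g);m[v-w:v+w,u-w:u+w]=(g[v-w:v+w,u-w:u+w]<th)*255
    m=cv2.morphologyEx(m,cv2.MORPH_OPEN,np.ones((7,7),np.uint8))
    cs=cv2.findContours(m,0,1)[0];k=max(cs,key=cv2.contourArea);return cv2.minEnclosingCircle(k)
E
python3 - <<'E'
from h import *
T=np.load("top0.npz");S=np.load("scene0.npz")
r=[]
for n,c,uv in (("t",T,(405,249)),("s",S,(207,235))):
    (u,v),rad=ball(c["p"],*uv); print(n,u,v,rad,onz(c,u,v,.019)); r.append(ray(c,u,v))
print(tri(*r))
for n,c,uv in (("t",T,(240,238)),("s",S,(349,160))):
    (u,v),rad=ball(c["p"],*uv); print("short",u,v,rad,onz(c,u,v,.019))
for n,c,x0,y0,x1,y1 in (("t",T,345,150,425,270),("s",S,190,220,300,300)):
    cr=c["p"][y0:y1,x0:x1,::-1]; cv2.imwrite(f"pics/crop_{n}.png",cv2.resize(cr,None,fx=5,fy=5,interpolation=2))
    print(cr.shape)
E
```

```text
t 405.40411376953125 248.17123413085938 8.23139476776123 [ 0.46150828 -0.2359041   0.019     ]
s 206.0416717529297 234.9583282470703 8.544300079345703 [ 0.459517   -0.23518931  0.019     ]
(array([ 0.46142622, -0.23553683,  0.02176192]), np.float64(0.00039013114798982395))
short 239.5 237.9166717529297 8.25178050994873 [0.48796922 0.140153   0.019     ]
short 349.5 160.0 7.826338291168213 [0.48727324 0.142268   0.019     ]
(120, 80, 3)
(80, 110, 3)
```

View pics/crop_t.png

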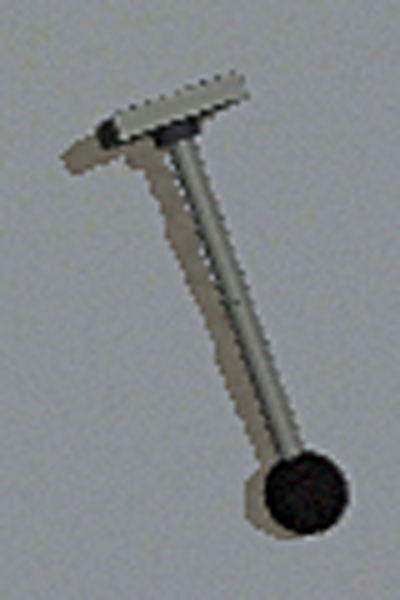

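View pics/crop_s.png

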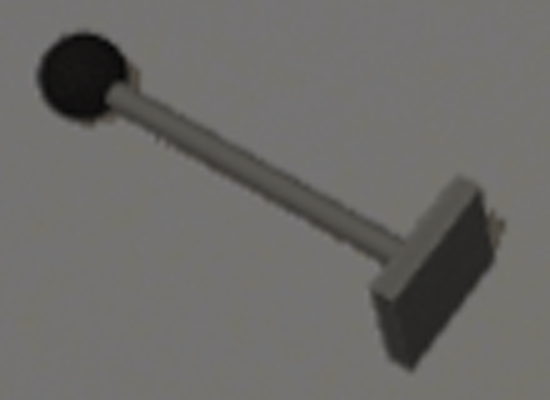

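Run:
```python
from h import *
T=np.load("top0.npz");S=np.load("scene0.npz")
B=np.array([.4606,-.2355,.019])
a=onz(T,381.4,178,.030);b=onz(T,402.6,240,.0195)
def yaw(p,q): d=p-q;return np.degrees(np.arctan2(d[1],d[0]))
print("rod",a,b,yaw(a,b),yaw(a,B),np.linalg.norm((a-B)[:2]))
c1=onz(S,190+410/5,220+370/5,0);c2=onz(S,190+495/5,220+260/5,0);m=(c1+c2)/2
print(c1,c2,np.linalg.norm(c1-c2),"edge",m,yaw(m,B),np.linalg.norm((m-B)[:2]),"perp yaw",yaw(c1,c2))
# top face of foot upper edges top view (z~.060)
t=[onz(T,345+x/5,150+y/5,z) for x,y,z in ((112,122,.061),(243,72,.061),(118,140,.061),(248,95,.061))]
print(t,[yaw(t[1],t[0]),yaw(t[3],t[2])],np.linalg.norm(t[1]-t[0]))
# scene rod
a=onz(S,190+397/5,220+250/5,.030);print("scene rod",a,yaw(a,B),np.linalg.norm((a-B)[:2]))
```

```text
rod [ 0.62109526 -0.18252734  0.03      ] [ 0.48009506 -0.22981822  0.0195    ] 18.541238803075085 18.26585801434613 0.16901133466874887
[ 0.64985793 -0.19868846  0.        ] [ 6.30896442e-01 -1.42378651e-01 -1.11022302e-16] 0.05941660060876221 edge [ 6.40377184e-01 -1.70533555e-01 -5.55111512e-17] 19.8684379325452 0.19115562966540484 perp yaw -71.38981898808312
[array([ 0.62498675, -0.14702689,  0.061     ]), array([ 0.64701061, -0.20560408,  0.061     ]), array([ 0.61695145, -0.14955265,  0.061     ]), array([ 0.63670755, -0.20761462,  0.061     ])] [np.float64(-69.3947396631536), np.float64(-71.2086746932824)] 0.0625806481020829
scene rod [ 0.61657436 -0.1792311   0.03      ] 19.83728179648691 0.16581371565122904
```

```bash
cat >> h.py <<'E'
from scipy.spatial.transform import Rotation as Ro
from workcell import monitor
def rot(s): return Ro.from_quat(np.r_[s["orientation"][1:],s["orientation"][0]])
def goalR(yawdeg): # jaw x yaw, y down
    y=np.radians(yawdeg);x=np.array([np.cos(y),np.sin(y),0]);yy=np.array([0,0,-1.]);return Ro.from_matrix(np.c_[x,yy,np.cross(x,yy)])
def rows(target,yaw,n,g,show=8):
    s=monitor.get_state();R=rot(s);G=goalR(yaw);p=s["tcp_pos"]
    w=(R.inv()*G).as_rotvec(); st=Ro.from_rotvec(w/n);print("rotvec deg",np.degrees(w).round(2),"pos",p.round(4),"need",(np.array(target)-p).round(4))
    d=(np.array(target)-p)/n*1000;out=[]
    for i in range(n):
        out.append(" ".join(["%g"%g]+["%.1f"%v for v in R.inv().apply(d)]+["%.2f"%v for v in np.degrees(w/n)]));R=R*st
    for i in range(0,n,8): print(";".join(out[i:i+8]));
E
python3 -c "
from h import *
rows([.4606,-.2355,.16],-70.8,16,1)"
```

```text
rotvec deg [ 1.0000e-01  1.3772e+02 -6.0000e-02] pos [0.2252 0.5286 0.2525] need [ 0.2354 -0.7641 -0.0925]
1 -38.2 5.8 -32.3 0.01 8.61 -0.00;1 -32.9 5.8 -37.6 0.01 8.61 -0.00;1 -26.9 5.8 -42.1 0.01 8.61 -0.00;1 -20.3 5.8 -45.7 0.01 8.61 -0.00;1 -13.2 5.8 -48.2 0.01 8.61 -0.00;1 -5.9 5.8 -49.6 0.01 8.61 -0.00;1 1.6 5.8 -49.9 0.01 8.61 -0.00;1 9.1 5.8 -49.1 0.01 8.61 -0.00
1 16.3 5.8 -47.2 0.01 8.61 -0.00;1 23.2 5.8 -44.3 0.01 8.61 -0.00;1 29.6 5.8 -40.3 0.01 8.61 -0.00;1 35.3 5.8 -35.4 0.01 8.61 -0.00;1 40.2 5.8 -29.7 0.01 8.61 -0.00;1 44.2 5.8 -23.4 0.01 8.61 -0.00;1 47.2 5.8 -16.5 0.01 8.61 -0.00;1 49.1 5.8 -9.3 0.01 8.61 -0.00
```

drive_tool(plan="1 -38 6 -32 0 8.6 0;1 -33 6 -38 0 8.6 0;1 -27 6 -42 0 8.6 0;1 -20 6 -46 0 8.6 0;1 -13 6 -48 0 8.6 0;1 -6 6 -50 0 8.6 0;1 2 6 -50 0 8.6 0;1 9 6 -49 0 8.6 0")

```text
clock: 1.1
tcp_pos: [0.3393, 0.1363, 0.2007]
orientation: [-0.706, 0.708, -0.023, 0.022]
wrist_force: [0.2, -0.5, -0.8]
finger_gap: 0.0858
```

```bash
python3 -c "
from h import *
rows([.4606,-.2355,.16],-70.8,8,1)
print(monitor.get_state()['joint_pos'])"
```

```text
rotvec deg [2.100e-01 6.713e+01 5.000e-02] pos [0.3393 0.1363 0.2007] need [ 0.1213 -0.3718 -0.0407]
1 18.1 5.2 -45.4 0.03 8.39 0.01;1 24.5 5.2 -42.3 0.03 8.39 0.01;1 30.4 5.2 -38.2 0.03 8.39 0.01;1 35.7 5.2 -33.4 0.03 8.39 0.01;1 40.2 5.1 -27.8 0.03 8.39 0.01;1 43.8 5.1 -21.7 0.03 8.39 0.01;1 46.5 5.1 -15.0 0.03 8.39 0.01;1 48.2 5.1 -8.1 0.03 8.39 0.01
[ 0.16357786 -0.06573199 -0.52365275  1.11488006 -0.00296416  1.79851064]
```

drive_tool(plan="1 18 5 -45 0 8.4 0;1 25 5 -42 0 8.4 0;1 30 5 -38 0 8.4 0;1 36 5 -33 0 8.4 0;1 40 5 -28 0 8.4 0;1 44 5 -22 0 8.4 0;1 47 5 -15 0 8.4 0;1 48 5 -8 0 8.4 0")

```text
clock: 2.1
tcp_pos: [0.454, -0.2502, 0.1588]
orientation: [-0.567, 0.568, -0.422, 0.422]
wrist_force: [0.1, -0.6, -0.2]
finger_gap: 0.085
```

Run:
```python
from h import *
from workcell import cams
print(monitor.get_state()['joint_pos'])
p,d=cams.read_camera("wrist");c=cams.calibration("wrist");np.savez("w1.npz",p=p,d=d,**c);cv2.imwrite("pics/w1.png",p[:,:,::-1])
rows([.4606,-.2355,.10],-70.8,4,1)
```

```text
[-6.57411177e-01  2.54360549e-01 -2.71565417e-01  1.04549937e+00
 -2.05064244e-03  2.19257083e+00]
rotvec deg [ 0.09 -2.96  0.34] pos [ 0.4561 -0.2562  0.1582] need [ 0.0045  0.0207 -0.0582]
1 -4.7 14.5 2.5 0.02 -0.74 0.09;1 -4.7 14.5 2.6 0.02 -0.74 0.09;1 -4.6 14.5 2.6 0.02 -0.74 0.09;1 -4.6 14.5 2.7 0.02 -0.74 0.09
```

View pics/w1.png

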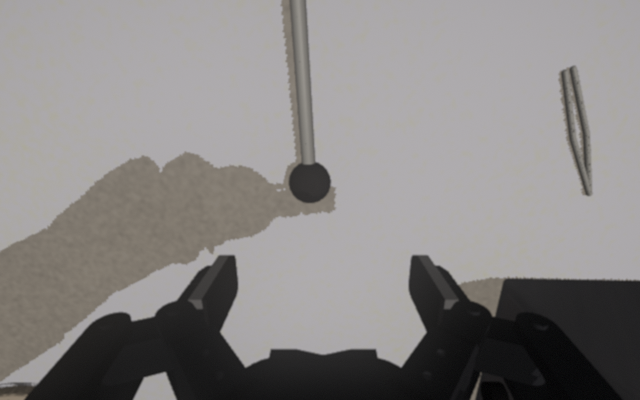

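The wrist view shows the ball at (310,182) between the jaws' lines, with the rod running up from it. The arm was still settling in this picture, so I'll move in and measure again at rest.

drive_tool(plan="1 -5 14 3 0 -0.7 0;1 -5 14 3 0 -0.7 0;1 -5 14 3 0 -0.7 0;1 -5 10 3 0 -0.7 0;1 0 0 0 0 0 0;1 0 0 0 0 0 0")

```text
clock: 2.9
tcp_pos: [0.4609, -0.2322, 0.1021]
orientation: [-0.575, 0.578, -0.409, 0.41]
wrist_force: [0.4, 0.7, -0.3]
finger_gap: 0.0855
```

Run:
```python
from h import *
from workcell import cams
s=monitor.get_state();c=cams.calibration("wrist");p,d=cams.read_camera("wrist");np.savez("w2.npz",p=p,d=d,**c);cv2.imwrite("pics/w2.png",p[:,:,::-1])
print(s["tcp_pos"],np.abs(s["qvel"]).max())
rows([.4606,-.2355,.07],-70.8,4,1)
```

```text
[ 0.46088405 -0.23215705  0.1021067 ] 0.008068709726376012
rotvec deg [0.2  0.   0.17] pos [ 0.4609 -0.2322  0.1022] need [-0.0003 -0.0033 -0.0322]
1 0.7 8.0 -0.3 0.05 0.00 0.04;1 0.7 8.0 -0.3 0.05 0.00 0.04;1 0.7 8.0 -0.3 0.05 0.00 0.04;1 0.7 8.0 -0.3 0.05 0.00 0.04
```

View pics/w2.png

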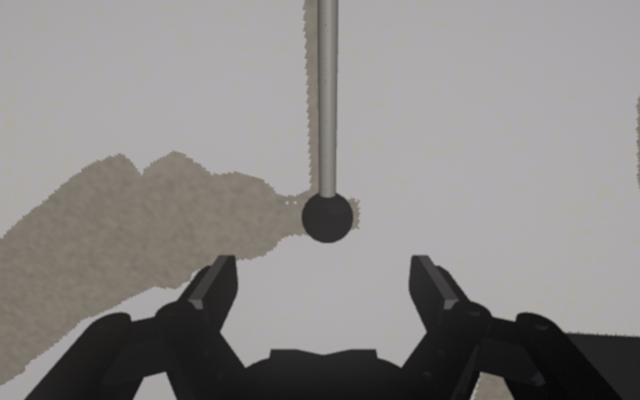

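The ball is at about (327,217) and the rod runs straight up the image, so the yaw is aligned. Next I measure both.

Run:
```python
from h import *
W=np.load("w2.npz");p=W["p"]
(u,v),r=ball(p,327,217,36,62);B=onz(W,u,v,.019);print(u,v,r,B)
g=cv2.cvtColor(p,cv2.COLOR_RGB2GRAY);print(g[100,300:345:3],W["d"][int(v),int(u)],W["d"][100,328])
# rod centre by depth
for row in (20,100,170):
    x=np.arange(300,350);X=[onz(W,a,row,0) for a in x]
    hs=[]
    for a in x:
        C,dd=ray(W,a,row);P=C+dd*W["d"][row,a];hs.append(P)
    hs=np.array(hs);k=hs[:,2]>.012;q=hs[k];print(row,x[k].min(),x[k].max(),q.mean(0))
    d=(q.mean(0)-B);print(np.degrees(np.arctan2(d[1],d[0])))
```

```text
326.8626403808594 216.90660095214844 24.894710540771484 [ 0.46102116 -0.23399198  0.019     ]
[172 171 157 129 132 130  95 106 125 141 138 121 115 171 172] 0.1983737 0.18296228
20 317 337 [ 0.57779735 -0.19263     0.03117724]
19.504083681509858
100 318 336 [ 0.53745056 -0.20691924  0.0289515 ]
19.50511155229532
170 318 335 [ 0.4952674  -0.2215207   0.02569161]
20.009854979739693
```

```bash
python3 -c "
from h import *
rows([.461,-.2345,.028],-70.6,6,1)"
```

```text
rotvec deg [ 0.2  -0.2   0.17] pos [ 0.4609 -0.2322  0.1022] need [ 0.0001 -0.0023 -0.0742]
1 0.3 12.4 -0.1 0.03 -0.03 0.03;1 0.3 12.4 -0.1 0.03 -0.03 0.03;1 0.3 12.4 -0.1 0.03 -0.03 0.03;1 0.3 12.4 -0.1 0.03 -0.03 0.03;1 0.4 12.4 -0.1 0.03 -0.03 0.03;1 0.4 12.4 -0.1 0.03 -0.03 0.03
```

drive_tool(plan="1 0.4 15 -0.1 0 0 0;1 0.4 15 -0.1 0 0 0;1 0.4 15 -0.1 0.1 0 0;1 0.4 14 -0.1 0.1 0 0.1;1 0.4 8 0 0 0 0.1;1 0.4 0 0 0 0 0;1 0 0 0 0 0 0", grip_force=30)

```text
clock: 3.82
tcp_pos: [0.4612, -0.2358, 0.0304]
orientation: [0.576, -0.576, 0.41, -0.41]
wrist_force: [-0.0, 0.3, -0.1]
finger_gap: 0.0853
```

```bash
python3 -c "
from h import *
rows([.461,-.2345,.028],-70.6,1,1)"
```

```text
rotvec deg [-0.01 -0.26 -0.02] pos [ 0.4612 -0.2358  0.0304] need [-0.0002  0.0013 -0.0024]
1 -1.3 2.4 0.2 -0.01 -0.26 -0.02
```

drive_tool(plan="1 -1 2 0 0 -0.3 0;0.4 0 0 0 0 0 0;0 0 0 0 0 0 0;-0.2 0 0 0 0 0 0;-1 0 0 0 0 0 0;-1 0 0 0 0 0 0;-1 0 0 0 0 0 0;-1 0 0 0 0 0 0", grip_force=30)

```text
clock: 4.82
tcp_pos: [0.4617, -0.2352, 0.0298]
orientation: [0.577, -0.577, 0.407, -0.409]
wrist_force: [-0.1, 0.7, 0.4]
finger_gap: 0.0364
```

Run:
```python
from h import *
from workcell import cams
s=monitor.get_state();print(s["tcp_pos"],s["wrist_force"],s["finger_gap"])
for n in ("wrist","scene"):
    p,d=cams.read_camera(n);c=cams.calibration(n);np.savez(n+"3.npz",p=p,d=d,**c);cv2.imwrite(f"pics/{n}3.png",p[:,:,::-1])
```

```text
[ 0.46171026 -0.23524184  0.02982327] [-0.06863516  0.65216269  0.40528566] 0.03639880942571473
```

View pics/wrist3.png

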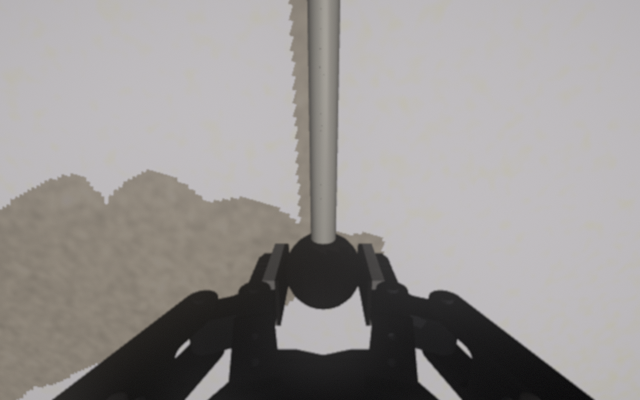

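View pics/scene3.png

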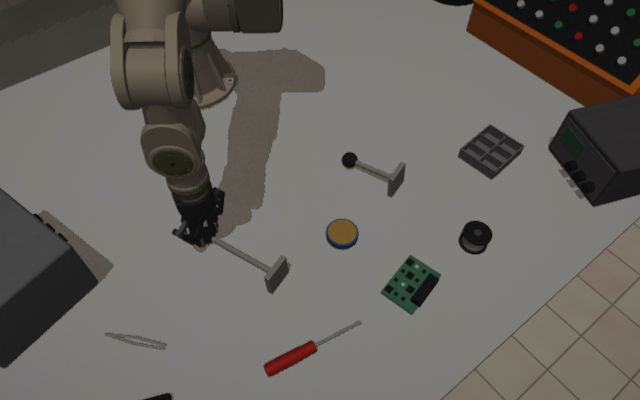

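Gap is 36 mm on the ball, and the rod is still straight between the pads (ball at (323,270) in the wrist view). The foot hasn't moved in the scene view. Next comes the arc.

```bash
cat > arc.py <<'E'
from h import *
import sys
P0=np.array([.4617,-.2352,.0298]);Y=np.radians(19.4);u=np.array([np.cos(Y),np.sin(Y),0]);n=np.array([np.sin(Y),-np.cos(Y),0])
Rr=.19235;f0=np.arctan2(.0185,.1915)
def disp(f): return np.array([-Rr*np.cos(f)+Rr*np.cos(f0),Rr*np.sin(f)-Rr*np.sin(f0)])
s=monitor.get_state();d=s["tcp_pos"]-P0;a,b,l=d@u,d[2],d@n
f=np.arctan2(b+Rr*np.sin(f0),Rr*np.cos(f0)-a);r=np.hypot(b+Rr*np.sin(f0),Rr*np.cos(f0)-a)
print("phi %.1f of 98.97 raderr mm %.1f lat %.1f"%(np.degrees(f),(r-Rr)*1e3,l*1e3),"F",s["wrist_force"].round(1),"gap",s["finger_gap"].round(4),"rot",np.degrees((rot(s).inv()*goalR(-70.6)).as_rotvec()).round(2),"t",s["clock"],"Fu %.1f"%(s["wrist_force"]@u))
st=float(sys.argv[1]);cur=np.array([a,b]);o=[]
for i in range(8):
    t=disp(min(f+np.radians(st*(i+1)),np.radians(98.97)));q=(t-cur)*1e3;o.append("-1 0 %.1f %.1f 0 0 0"%(-q[1],q[0]));cur=t
print(";".join(o))
E
python3 arc.py 2
```

```text
Traceback (most recent call last):
  File "arc.py", line 8, in <module>
    print("phi %.1f of 98.97 raderr mm %.1f lat %.1f"%(np.degrees(f),(r-Rr)*1e3,l*1e3),"F",s["wrist_force"].round(1),"gap",s["finger_gap"].round(4),"rot",np.degrees((rot(s).inv()*goalR(-70.6)).as_rotvec()).round(2),"t",s["clock"],"Fu %.1f"%(s["wrist_force"]@u))
                                                                                                                           ^^^^^^^^^^^^^^^^^^^^^
AttributeError: 'float' object has no attribute 'round'
```

```bash
sed -i 's/s\["finger_gap"\].round(4)/s["finger_gap"]/' arc.py; python3 arc.py 2
```

```text
phi 5.5 of 98.97 raderr mm -0.0 lat 0.1 F [-1.  -0.5  1.3] gap 0.03595809638477411 rot [-0.1   0.07  0.11] t 4.925 Fu -1.1
-1 0 -6.7 0.8 0 0 0;-1 0 -6.6 1.0 0 0 0;-1 0 -6.6 1.2 0 0 0;-1 0 -6.6 1.5 0 0 0;-1 0 -6.5 1.7 0 0 0;-1 0 -6.4 1.9 0 0 0;-1 0 -6.4 2.1 0 0 0;-1 0 -6.3 2.4 0 0 0
```

drive_tool(plan="-1 0 -6.7 0.8 0 0 0;-1 0 -6.6 1 0 0 0;-1 0 -6.6 1.2 0 0 0;-1 0 -6.6 1.5 0 0 0;-1 0 -6.5 1.7 0 0 0;-1 0 -6.4 1.9 0 0 0;-1 0 -6.4 2.1 0 0 0")

```text
clock: 5.8
tcp_pos: [0.4723, -0.2311, 0.0784]
orientation: [0.578, -0.577, 0.407, -0.409]
wrist_force: [1.6, 1.3, -2.1]
finger_gap: 0.0363
```

```bash
python3 arc.py 2
python3 - <<'E'
from h import *
from workcell import cams
for n in ("scene",):
    p,d=cams.read_camera(n);c=cams.calibration(n);np.savez(n+"4.npz",p=p,d=d,**c);cv2.imwrite(f"pics/{n}4.png",cv2.resize(p[180:320,150:330,::-1],None,fx=4,fy=4))
E
python3 arc.py 2
```

```text
phi 20.4 of 98.97 raderr mm -0.1 lat -0.3 F [ 1.6  1.3 -2.1] gap 0.03626149356919312 rot [-0.17  0.1   0.07] t 5.8 Fu 1.9
-1 0 -6.3 2.3 0 0 0;-1 0 -6.2 2.7 0 0 0;-1 0 -6.1 2.9 0 0 0;-1 0 -6.0 3.1 0 0 0;-1 0 -5.8 3.3 0 0 0;-1 0 -5.7 3.5 0 0 0;-1 0 -5.6 3.7 0 0 0;-1 0 -5.5 3.9 0 0 0
phi 20.7 of 98.97 raderr mm -0.2 lat 0.1 F [-0.4  0.9 -1.3] gap 0.036066453704759666 rot [-0.19  0.11  0.13] t 5.85 Fu -0.1
-1 0 -6.3 2.3 0 0 0;-1 0 -6.1 2.7 0 0 0;-1 0 -6.0 2.9 0 0 0;-1 0 -5.9 3.1 0 0 0;-1 0 -5.8 3.3 0 0 0;-1 0 -5.7 3.5 0 0 0;-1 0 -5.6 3.7 0 0 0;-1 0 -5.5 3.9 0 0 0
```

View pics/scene4.png

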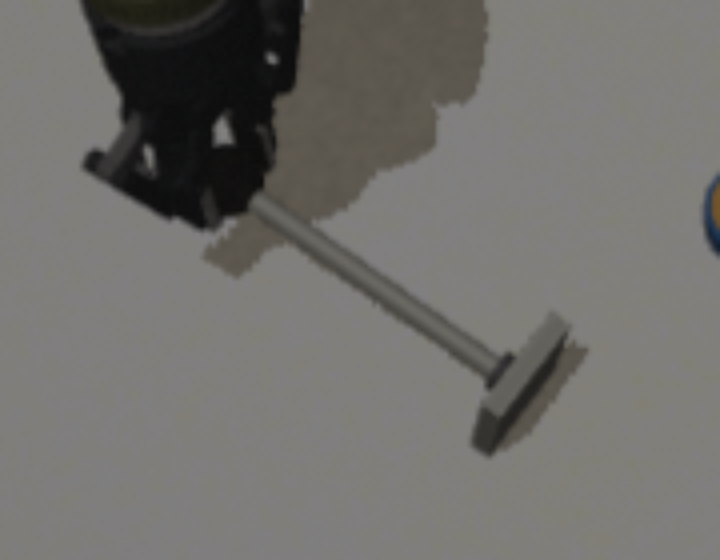

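It is tipping. The foot's lower corner is at image (272,294), the same as at the start, so it has not slid.

drive_tool(plan="-1 0 -6.3 2.3 0 0 0;-1 0 -6.1 2.7 0 0 0;-1 0 -6 2.9 0 0 0;-1 0 -5.9 3.1 0 0 0;-1 0 -5.8 3.3 0 0 0;-1 0 -5.7 3.5 0 0 0;-1 0 -5.6 3.7 0 0 0;-1 0 -5.5 3.9 0 0 0")

```text
clock: 6.85
tcp_pos: [0.4977, -0.222, 0.1288]
orientation: [0.578, -0.577, 0.407, -0.409]
wrist_force: [1.1, 0.6, -2.4]
finger_gap: 0.036
```

```bash
python3 arc.py 2
```

```text
phi 37.5 of 98.97 raderr mm 0.6 lat -0.5 F [ 1.1  0.6 -2.4] gap 0.03598458047733557 rot [-0.16  0.11  0.06] t 6.85 Fu 1.2
-1 0 -4.9 4.7 0 0 0;-1 0 -5.1 4.4 0 0 0;-1 0 -4.9 4.5 0 0 0;-1 0 -4.8 4.7 0 0 0;-1 0 -4.6 4.9 0 0 0;-1 0 -4.4 5.0 0 0 0;-1 0 -4.3 5.2 0 0 0;-1 0 -4.1 5.3 0 0 0
```

drive_tool(plan="-1 0 -4.9 4.7 0 0 0;-1 0 -5.1 4.4 0 0 0;-1 0 -4.9 4.5 0 0 0;-1 0 -4.8 4.7 0 0 0;-1 0 -4.6 4.9 0 0 0;-1 0 -4.4 5 0 0 0;-1 0 -4.3 5.2 0 0 0;-1 0 -4.1 5.3 0 0 0")

```text
clock: 7.85
tcp_pos: [0.5363, -0.208, 0.1681]
orientation: [0.578, -0.577, 0.408, -0.409]
wrist_force: [1.7, 0.4, -2.8]
finger_gap: 0.0363
```

```bash
python3 arc.py 2;python3 - <<'E'
from h import *
from workcell import cams
for n in ("scene",):
    p,d=cams.read_camera(n);c=cams.calibration(n);np.savez(n+"5.npz",p=p,d=d,**c);cv2.imwrite(f"pics/{n}5.png",cv2.resize(p[180:320,150:330,::-1],None,fx=4,fy=4))
E
python3 arc.py 2
```

```text
phi 54.5 of 98.97 raderr mm 0.4 lat -0.9 F [ 1.7  0.4 -2.8] gap 0.036334623272969116 rot [-0.1   0.1   0.02] t 7.85 Fu 1.7
-1 0 -3.5 5.8 0 0 0;-1 0 -3.6 5.7 0 0 0;-1 0 -3.4 5.8 0 0 0;-1 0 -3.2 5.9 0 0 0;-1 0 -3.0 6.0 0 0 0;-1 0 -2.8 6.1 0 0 0;-1 0 -2.6 6.2 0 0 0;-1 0 -2.4 6.3 0 0 0
phi 54.8 of 98.97 raderr mm 0.4 lat -0.7 F [ 2.   0.1 -2.8] gap 0.03592424644004467 rot [-0.17  0.12  0.06] t 7.9 Fu 1.9
-1 0 -3.4 5.8 0 0 0;-1 0 -3.6 5.7 0 0 0;-1 0 -3.4 5.8 0 0 0;-1 0 -3.2 5.9 0 0 0;-1 0 -3.0 6.0 0 0 0;-1 0 -2.8 6.1 0 0 0;-1 0 -2.5 6.2 0 0 0;-1 0 -2.3 6.3 0 0 0
```

View pics/scene5.png

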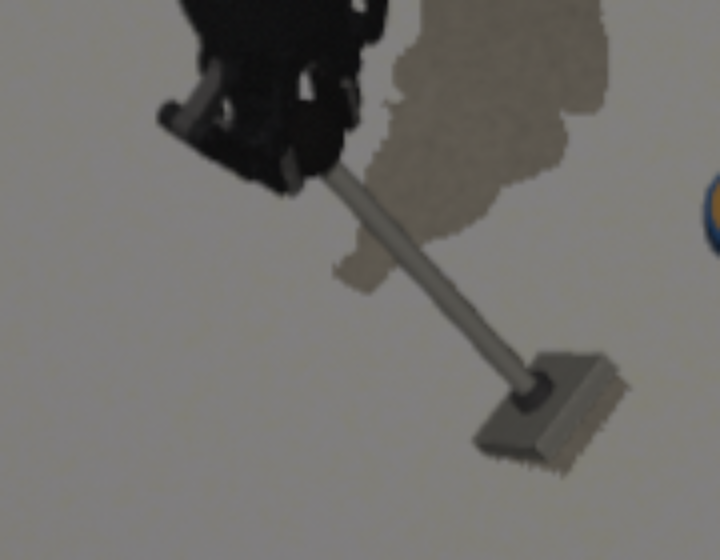

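About halfway up. The foot is still pivoting near image (271,293), with only small forces. Continuing.

drive_tool(plan="-1 -0.1 -3.4 5.8 0 0 0;-1 0.1 -3.6 5.7 0 0 0;-1 0.1 -3.4 5.8 0 0 0;-1 0.1 -3.2 5.9 0 0 0;-1 0.1 -3 6 0 0 0;-1 0.1 -2.8 6.1 0 0 0;-1 0.1 -2.5 6.2 0 0 0;-1 0 -2.3 6.3 0 0 0")

```text
clock: 8.9
tcp_pos: [0.5847, -0.1914, 0.1941]
orientation: [0.578, -0.577, 0.408, -0.408]
wrist_force: [0.8, -0.3, -3.3]
finger_gap: 0.036
```

```bash
python3 arc.py 2
```

```text
phi 71.6 of 98.97 raderr mm 0.4 lat -0.5 F [ 0.8 -0.3 -3.3] gap 0.03604961202229909 rot [-0.08  0.1   0.02] t 8.9 Fu 0.6
-1 0 -1.7 6.5 0 0 0;-1 0 -1.8 6.5 0 0 0;-1 0 -1.6 6.5 0 0 0;-1 0 -1.3 6.6 0 0 0;-1 0 -1.1 6.6 0 0 0;-1 0 -0.9 6.7 0 0 0;-1 0 -0.6 6.7 0 0 0;-1 0 -0.4 6.7 0 0 0
```

drive_tool(plan="-1 0 -1.7 6.5 0 0 0;-1 0 -1.8 6.5 0 0 0;-1 0 -1.6 6.5 0 0 0;-1 0 -1.3 6.6 0 0 0;-1 0 -1.1 6.6 0 0 0;-1 0 -0.9 6.7 0 0 0;-1 0 -0.6 6.7 0 0 0")

```text
clock: 9.78
tcp_pos: [0.6311, -0.1751, 0.2039]
orientation: [0.578, -0.577, 0.408, -0.409]
wrist_force: [0.6, 0.1, -1.9]
finger_gap: 0.036
```

```bash
python3 arc.py 1;python3 - <<'E'
from h import *
from workcell import cams
for n in ("scene",):
    p,d=cams.read_camera(n);c=cams.calibration(n);np.savez(n+"6.npz",p=p,d=d,**c);cv2.imwrite(f"pics/{n}6.png",cv2.resize(p[180:320,170:350,::-1],None,fx=4,fy=4))
E
python3 arc.py 1.3
```

```text
phi 86.5 of 98.97 raderr mm 0.6 lat -0.4 F [ 0.6  0.1 -1.9] gap 0.035977884412659214 rot [-0.06  0.09  0.04] t 9.775 Fu 0.6
-1 0 0.5 3.4 0 0 0;-1 0 -0.1 3.4 0 0 0;-1 0 -0.1 3.4 0 0 0;-1 0 0.0 3.4 0 0 0;-1 0 0.1 3.4 0 0 0;-1 0 0.1 3.4 0 0 0;-1 0 0.2 3.4 0 0 0;-1 0 0.2 3.3 0 0 0
phi 86.8 of 98.97 raderr mm 0.6 lat -0.4 F [ 0.3 -0.5 -2. ] gap 0.035879484397919076 rot [-0.11  0.11  0.05] t 9.825 Fu 0.1
-1 0 0.4 4.4 0 0 0;-1 0 -0.1 4.4 0 0 0;-1 0 0.0 4.4 0 0 0;-1 0 0.1 4.4 0 0 0;-1 0 0.2 4.4 0 0 0;-1 0 0.3 4.4 0 0 0;-1 0 0.4 4.3 0 0 0;-1 0 0.5 4.3 0 0 0
```

View pics/scene6.png

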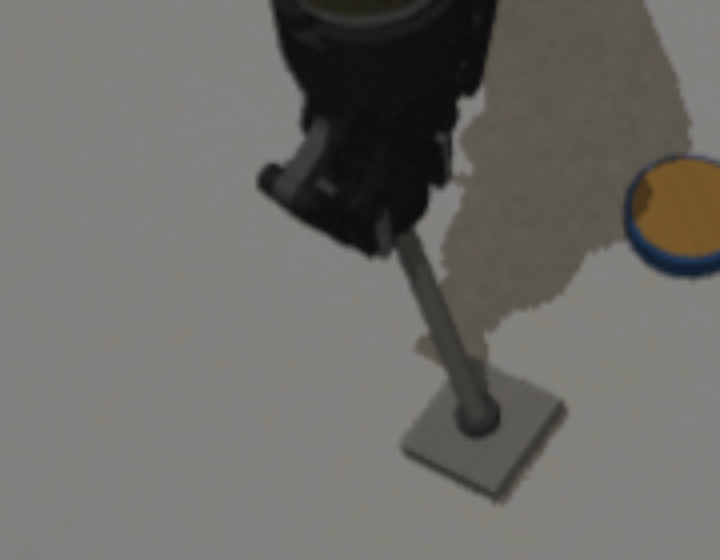

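Nearly upright, with the foot's pivot corner still at about (271,293). I'll do the last 12 degrees more slowly.

drive_tool(plan="-1 0 0.4 4.4 0 0 0;-1 0 -0.1 4.4 0 0 0;-1 0 0 4.4 0 0 0;-1 0 0.1 4.4 0 0 0;-1 0 0.2 4.4 0 0 0;-1 0 0.3 4.4 0 0 0;-1 0 0.4 4.3 0 0 0;-1 0 0.5 3 0 0 0")

```text
clock: 10.82
tcp_pos: [0.6661, -0.1631, 0.203]
orientation: [0.578, -0.577, 0.407, -0.409]
wrist_force: [0.7, 0.3, 0.3]
finger_gap: 0.0362
```

```bash
python3 arc.py 0.8
```

```text
phi 97.5 of 98.97 raderr mm 1.0 lat -0.1 F [0.7 0.3 0.3] gap 0.03618139671166785 rot [-0.16  0.1   0.11] t 10.825 Fu 0.7
-1 0 1.3 2.5 0 0 0;-1 0 0.3 2.2 0 0 0;-1 0 -0.0 0.0 0 0 0;-1 0 -0.0 0.0 0 0 0;-1 0 -0.0 0.0 0 0 0;-1 0 -0.0 0.0 0 0 0;-1 0 -0.0 0.0 0 0 0;-1 0 -0.0 0.0 0 0 0
```

drive_tool(plan="-1 0 1 2.5 0 0 0;-1 0 0.5 1.5 0 0 0;-1 0 0 0 0 0 0;-1 0 0 0 0 0 0")

```text
clock: 11.32
tcp_pos: [0.6707, -0.1616, 0.2023]
orientation: [0.578, -0.577, 0.406, -0.41]
wrist_force: [0.3, -0.1, 1.0]
finger_gap: 0.036
```

```bash
python3 arc.py 0.8;python3 - <<'E'
from h import *
from workcell import cams
for n in ("scene","wrist"):
    p,d=cams.read_camera(n);c=cams.calibration(n);np.savez(n+"7.npz",p=p,d=d,**c);cv2.imwrite(f"pics/{n}7.png",cv2.resize(p[180:320,170:350,::-1],None,fx=4,fy=4) if n=="scene" else p[:,:,::-1])
E
```

```text
phi 99.0 of 98.97 raderr mm 1.0 lat -0.0 F [ 0.3 -0.1  1. ] gap 0.03604991819013047 rot [-0.24  0.12  0.16] t 11.325 Fu 0.2
-1 0 1.0 -0.1 0 0 0;-1 0 -0.0 0.0 0 0 0;-1 0 -0.0 0.0 0 0 0;-1 0 -0.0 0.0 0 0 0;-1 0 -0.0 0.0 0 0 0;-1 0 -0.0 0.0 0 0 0;-1 0 -0.0 0.0 0 0 0;-1 0 -0.0 0.0 0 0 0
```

View pics/scene7.png

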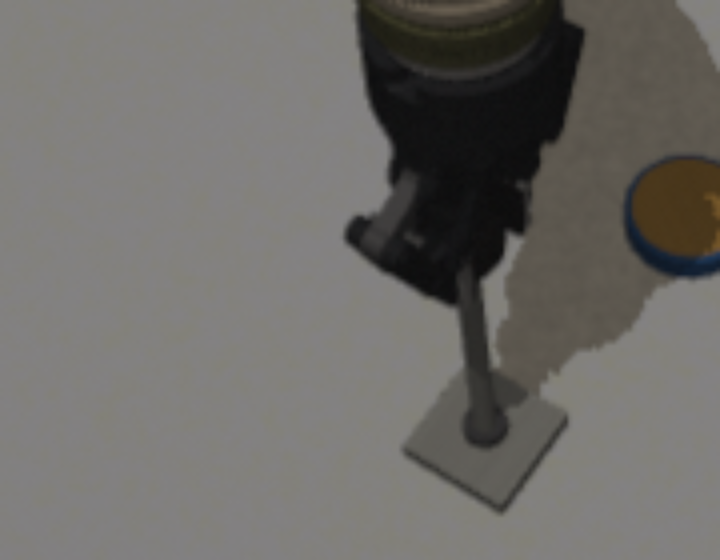

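View pics/wrist7.png

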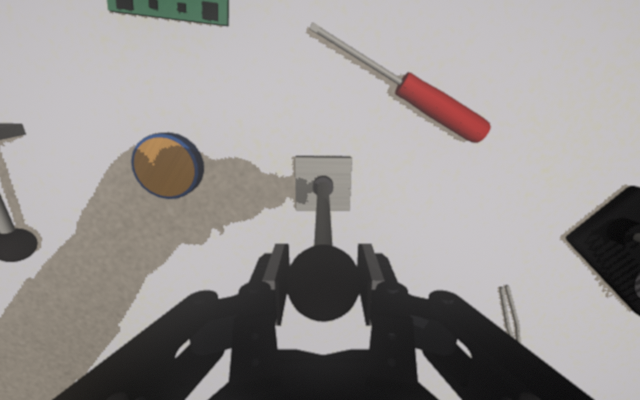

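The scene view shows the foot flat-looking, with corner (271,293). The wrist view shows the foot square at (322,183). I'll check levelness by depth before letting go.

Run:
```python
from h import *
W=np.load("wrist7.npz")
pts=[]
for v in range(150,216):
    for x in range(290,356):
        C,d=ray(W,x,v);P=C+d*W["d"][v,x]
        if .007<P[2]<.022: pts.append(P)
pts=np.array(pts);print(len(pts),pts.mean(0),pts.min(0),pts.max(0))
A=np.c_[pts[:,:2]-pts[:,:2].mean(0),np.ones(len(pts))];k,*_=np.linalg.lstsq(A,pts[:,2],rcond=None);print("tilt deg",np.degrees(k[:2]),k[2])
f=[onz(W,x,v,0) for x,v in ((240,240),(380,190),(330,130))]
for x,v in ((260,240),(380,190),(330,130)):
    C,d=ray(W,x,v);print((C+d*W["d"][v,x])[2])
```

```text
2678 [ 0.67074947 -0.15987858  0.0130174 ] [ 0.63021343 -0.19862521  0.00723189] [ 0.70522327 -0.12369594  0.0219876 ]
tilt deg [0.90690898 0.20196007] 0.0130174007537193
-0.0013292947538222077
0.0005309194938744044
0.00022649226963178393
```

Foot top is at 13 mm (expected 12) and level within about 1°, so I'll release gradually.

drive_tool(plan="0 0 0 0 0 0 0;0.2 0 0 0 0 0 0;0.5 0 0 0 0 0 0;1 0 0 0 0 0 0;1 0 0 0 0 0 0;1 0 0 0 0 0 0")

```text
clock: 12.18
tcp_pos: [0.6705, -0.1617, 0.2021]
orientation: [0.578, -0.577, 0.407, -0.41]
wrist_force: [-1.2, -0.3, 0.2]
finger_gap: 0.0855
```

Run:
```python
from h import *
from workcell import cams
print(monitor.get_state()["finger_gap"])
p,d=cams.read_camera("wrist");cv2.imwrite("pics/w8.png",p[:,:,::-1])
```

```text
0.0854845979924799
```

View pics/w8.png

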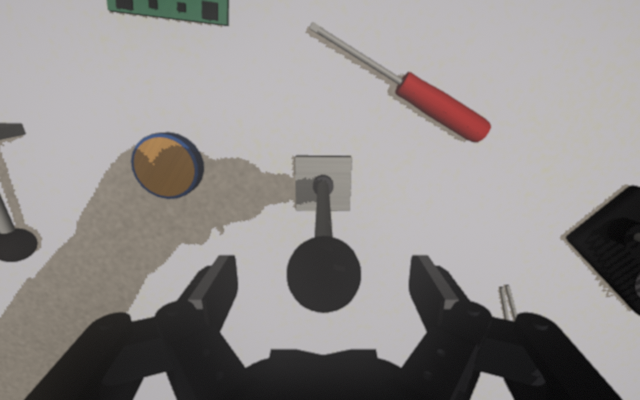

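The fingers are clear of the ball at (323,273) and the stand is standing. I'll retreat straight up, then back.

drive_tool(plan="1 0 -10 0 0 0 0;1 0 -15 0 0 0 0;1 0 -20 0 0 0 0;1 0 -20 -3 0 0 0;1 0 -15 -15 0 0 0;1 0 -10 -30 0 0 0;1 0 0 -40 0 0 0;1 0 0 -40 0 0 0")

```text
clock: 13.22
tcp_pos: [0.5469, -0.2056, 0.3006]
orientation: [0.579, -0.577, 0.403, -0.411]
wrist_force: [-0.4, -0.3, 0.8]
finger_gap: 0.0853
```

drive_tool(plan="1 0 0 -40 0 0 0;1 0 0 -30 0 0 0;1 0 0 0 0 0 0;1 0 0 0 0 0 0")

```text
clock: 13.72
tcp_pos: [0.4744, -0.2307, 0.3043]
orientation: [0.578, -0.576, 0.403, -0.414]
wrist_force: [0.8, -0.0, 0.7]
finger_gap: 0.0854
```

Run:
```python
from h import *
from workcell import cams
q=[]
for n in ("scene","top"):
    p,d=cams.read_camera(n);c=cams.calibration(n);np.savez(n+"9.npz",p=p,d=d,**c);cv2.imwrite(f"pics/{n}9.png",p[:,:,::-1])
    cc=c["R"]@np.array([.671,-.161,.19])+c["t"];u,v=int(c["fx"]*cc[0]/cc[2]+c["cx"]),int(c["fy"]*cc[1]/cc[2]+c["cy"])
    try:(a,b),r=ball(p,u,v,16);print(n,u,v,a,b,r);q.append(ray(c,a,b))
    except Exception as e:print(n,u,v,e)
if len(q)==2:print(tri(*q))
```

```text
scene 289 242 287.5 240.8000030517578 10.783886909484863
top 381 141 383.0 144.0 10.63024616241455
(array([ 0.66608289, -0.16271861,  0.19003315]), np.float64(0.0009181898074150991))
```

View pics/scene9.png

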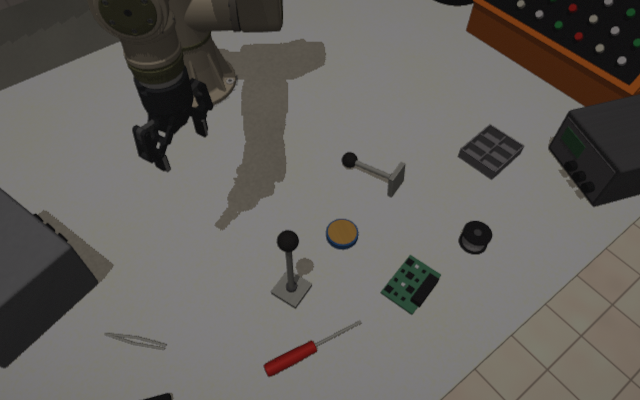

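View pics/top9.png

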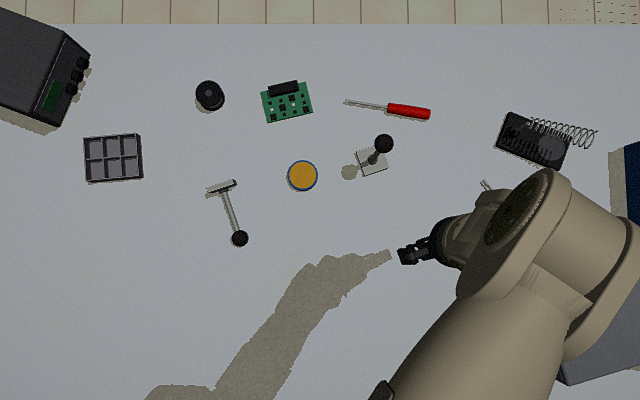

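The stand is upright: its ball triangulates to z = 0.190 m. It shows at (287,241) in the scene view and (384,143) in the top view. The short stand's ball is still at (240,238), unchanged. The robot is clear.

```bash
python3 -c "
from workcell import job,monitor
print(monitor.get_state()['clock']);print(job.hand_in())"
```

```text
13.825
the job is handed in; nothing more can be done
None
```

The tall stand is upright where it lay, and I handed the job in at 13.8 s of the 43 s allowed. I took it by its ball, tipped it over the foot's edge along the measured arc, let go and backed the arm away.

- **Upright:** after release, the ball triangulates to (0.666, -0.163, 0.190) m. The height is the 190 mm it should be, and it stands about 3–5 mm from where I expected it. The first estimate assumed nothing slid, so this small gap is either calibration error or a slight slip.
- **Foot:** its pivot corner stayed within about 1–2 pixels in the scene camera throughout. Just before release its top measured 13 mm high (12 expected), with a fitted tilt of 0.9°. I took that tilt as measurement noise.
- **Forces:** the wrist force readings I took stayed below about 4 N.
- **Short stand:** it was not touched, and its ball is at the same pixel position as at the start.

No check failed.

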